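Roll a bottle up the labeller's chute and lower the pressure arm on it

ROBOT

A 7-joint arm with a two-finger parallel gripper is mounted at the origin on the work surface. World frame = base frame: x ahead of the robot, y to its left, z up, the work surface at z = 0. Lengths are in mm, angles in rad, forces in N, time in s.
With the tool pointing down it reaches from about 400 to 850 mm from the base axis. Payload 10.4 kg.
Tool frame: the origin (TCP) lies on the centre line of the jaws, within the pads' length; the fingertips stand 14 mm ahead of it and the grasp point (between the pads) lies 5 mm behind it; z points along the fingers, y is the direction in which the jaws open and shut (so a half turn about z gives the same grasp; the last joint's range is limited). The gripper opens to 85 mm and grips with 20 to 120 N. Pads are 22 mm wide; open, the fingers measure 114 mm over their backs; the gripper's body (76 mm by 85 mm) begins 54 mm behind the grasp point. The pads swing forward as they close: fully open they stand 13 mm farther back than shut.
Start: joints at [-1.13, 0.332, -0.065, 1.46, 0.022, 1.35, -0.088], TCP at [279.584, 559.001, 245.338] pointing down, gripper open.
Joint ranges: [-2.6, 2.6], [-0.5, 2.12], [-1.47, 1.34], [0.16, 2.42], [-1.27, 4.41], [0.06, 2.06], [-2.6, 2.6]. Speed limits (rad/s): [2.22, 2.22, 2.79, 2.79, 3.14, 3.14, 3.14].

INTERFACE

Orientations are given as a 3x3 rotation matrix whose columns are the frame's x, y, z axes.
In Python, from workcell import env gives the robot as it stands.
- The arm moves only by the tool move_arm, never from a script. Its argument "plan" is a list of rows, each an object of numbers: "dx", "dy", "dz": the shift along the tool's x, y, z in m; "ax", "ay", "az": the turn, a rotation vector about the tool's x, y, z in degrees; "hand": the opening, from -1 (shut) to 1 (fully open), so that 0 is half open. In form: [{"dx": .., "dy": .., "dz": .., "ax": .., "ay": .., "az": .., "hand": ..}, ...]. A call has 1 to 20 rows; each row is the pose to reach, as a shift and turn from the pose measured when the call began, along the tool's axes at that moment; what a row does not reach only later rows make up. A row lasts 1/8 s, in which the tool goes at most 62.5 mm and 10.7 degrees, less where a joint would pass 70% of its speed; a pose out of reach is approached as far as the arm can. A call with a gripper value outside its range is refused whole. The fingers move at their own pace and stop on an object; the grip force is fixed at half the most. Time passes only in rows, so rows that repeat a pose let the fingers close. It gives the time, the measured TCP pose, the force and the opening at its end, in the units of the state.
- env.sense(): the state, without advancing time (a new reading comes with each control period).
- env.capture(name): name is "scene" or "top" or "wrist"; returns the picture (384x512x3 uint8, red, green, blue); there is no depth.
- env.camera_info(name): a dict with "fx", "fy", "cx", "cy" (pixels), "R" (3x3) and "t" (3): a world point X has camera coordinates R X + t. Camera axes: x right, y down, z forward; pixel columns grow to the right and rows downward; lengths in mm; the calibration is good to about 2 mm. The wrist camera is an equidistant fisheye: a pixel r from the principal point sees the ray r / f radians off the axis. A picture is of the moment at which its call begins: read the wrist's pose just before it. camera_info takes no time and is no camera call; for the wrist camera it gives the pose at the moment of the call.
- env.job_done(): hands the job in, once; it reports no verdict.
The state is a dict: "time": time; "qpos": joint angles; "dq": joint speeds; "joint_efforts": joint torques, N m; "tcp_pos": TCP position; "tcp_rot": TCP orientation; "contact_force": force on the tool from outside, world axes, zero at the start; "ft_torque": the same for the moment, N m; "width": finger opening in mm.
Only numpy, scipy, OpenCV 4.12 (cv2) and the standard library are available. Lean on these libraries where they do the work, as an engineer would, in place of code of your own. Each camera call takes 0.05 s, during which the arm holds its last target. There are 200 camera calls.

TASK

Load the hand labeller: with your fingertips push the aluminium bottle that lies at the low end of the sloped chute up to the top until it drops into the nest between the two pairs of rubber wheels, where it cannot roll back. Then push the raised pressure arm forward from behind so that it comes down and rests on the bottle. Roll the bottle only, do not lift it out of the chute, and leave the other things on the table where they are.

Things in the scene. Friction and masses are not known exactly. Their poses are not given: they have to be found in the camera images.
- labeller: Hand labeller fixed to the table. Origin on the table below the nest; x points uphill (level), y left when looking uphill, z up. From low end to back: sloped chute (x -238 to -30 mm), wheel nest between cheek plates (x -35 to 210, 80 mm high, outer faces y -57 and +98), pressure arm hinge (x 88, z 116, lugs to z 130). A crank sticks out on the -y side to y -112 at x 30 to 107, z under 70.
- chute: Sheet gutter rising 8 degrees (0.14 rad) to the nest. Origin on its floor at the low end, 235 mm before the nest, 29 mm above the table, in line with the bottle's mid body; x uphill along the floor (207 mm long), z square to it. Side walls 18 mm high, inner faces y -50.5 and +91.5; low lip 10 mm high, 3 mm thick. A bottle let go on the slope rolls back to the lip.
- bottle: Empty capped aluminium bottle, 50 to 100 g, lying across the chute against its low lip. 60 mm diameter, 135 mm long, straight body 94 mm. Origin on its axis, mid straight body; y along the axis to the cap (base at y -47, cap end at +88 mm); x, z turn as it rolls. Starts 217 mm before the nest (labeller x), axis 62 mm above the table.
- nest (a point): Where the bottle's origin lies when home, 81 mm above the table; axes as labeller. It rests on two pairs of fixed rubber wheels at y -28 and +28 mm: front radius 12 mm, axis at x -26, 33 mm below this point, 1 mm proud of the chute floor; back radius 18 mm, axis at x +39, 28 mm below, the stop. Past the front wheels' axis the bottle drops 9 mm into the nest and stays.
- press_arm (a joint): Pressure arm angle (rad): 0 = raised, leaning back 16 degrees past upright on its stop; grows as it comes down over the nest (0.28 upright); 1.81 = its 18 mm thick roller, 95 mm from the hinge, rests on the bottle; 2.0 = lower stop with no bottle. 150 g on a soft damper: pushed past about 0.5 it sinks by itself onto the bottle in about 2 s; short of upright it falls back.
- push_bar (a point): Middle of the arm's push bar: black round bar 12 mm thick, 92 mm long along labeller y, across the free end of the arm, 120 mm from the hinge. Raised it is at labeller x +121 mm, 231 mm above the table; it swings over the top (x 88, z 236) towards -x.
- spare_a: An upright capped aluminium bottle of the same kind, 60 mm diameter, 135 mm tall, a bystander. Origin: centre of its underside.
- spare_b: An upright capped aluminium bottle of the same kind, 60 mm diameter, 135 mm tall, a bystander. Origin: centre of its underside.
- spare_c: An upright capped aluminium bottle of the same kind, 60 mm diameter, 135 mm tall, a bystander. Origin: centre of its underside.
- vial_a: A crimped amber glass vial standing upright, 28 mm diameter, 55 mm tall, a bystander. Origin: centre of its underside.
- vial_b: A crimped amber glass vial standing upright, 28 mm diameter, 55 mm tall, a bystander. Origin: centre of its underside.
- beaker: An empty glass beaker, 68 mm across, 85 mm tall, a bystander. Origin: centre of its underside.
- cylinder: A clear measuring cylinder with a 60 mm foot, 25 mm thick, 174 mm tall, a bystander. Origin: centre of its underside.
- label_roll (a point): Centre of the white label roll behind the arm, lying across labeller y: 86 mm across with 94 mm flanges, at labeller x 163 mm, 100 mm above the table, so its top is 147 mm above the table; free space above it. Fixed.
Things that resemble listed ones, but are neither listed nor needed, are in the scene too. What is shaped like the bottle but pink or yellow is not meant.

How it is judged (in metres and radians):
On the way, in this order (a step that is already met when the one before it is completed fails the run):
1. the bottle lies at rest in the nest while the pressure arm is still up (x of bottle in the frame of nest between -0.006 and 0.006 m and z of bottle in the frame of nest between -0.006 and 0.006 m and angle between the y axis of bottle and the y axis of nest, either way round below 0.1 rad and linear speed of bottle below 0.02 m/s and value of joint press_arm below 0.6 rad), for 0.2 s.
2. the pressure arm has come down onto the bottle (value of joint press_arm above 1.72 rad and x of bottle in the frame of nest between -0.006 and 0.006 m and z of bottle in the frame of nest between -0.006 and 0.006 m and angle between the y axis of bottle and the y axis of nest, either way round below 0.1 rad and linear speed of bottle below 0.02 m/s), for 0.2 s.
At the end, for the whole second after the job is handed in: The bottle rests in the nest (its origin within 6 mm of the nest along the chute and in height, axis within 0.1 rad of the wheels' axes, slower than 20 mm/s) and the pressure arm rests on it (joint 1.74 to 1.90, at rest) (x of bottle in the frame of nest between -0.006 and 0.006 m and z of bottle in the frame of nest between -0.006 and 0.006 m and angle between the y axis of bottle and the y axis of nest, either way round below 0.1 rad and linear speed of bottle below 0.02 m/s and value of joint press_arm between 1.74 and 1.9 rad and velocity of joint press_arm between -0.05 and 0.05 rad/s); the robot touches nothing.
It fails at once if the bottle is lifted: its axis comes more than 42 mm above the line of the chute's floor (30 mm when it rolls on it) (z of bottle in the frame of chute above 0.042 m).
It fails at once if a bystander is shifted by more than 25 mm or tipped over (distance of any of spare_a, spare_b, spare_c, vial_a, vial_b, beaker, cylinder from where it was at the start of the episode above 0.025 m or angle between any of spare_a, spare_b, spare_c, vial_a, vial_b, beaker, cylinder's own z axis and vertical above 0.4 rad).
It also fails if it takes over 59 s, if anything falls off the work surface, if the arm or the gripper's body presses on something with over 40 N, if the wrist force passes 120 N, or if a joint passes its speed limit or range.

## Working session

There is one attempt and no reset: what is moved stays moved. The work goes in short steps, Python scripts to look and compute and a tool call to move; the robot and the scene stay as the last step left them, time stands still between calls to the robot, and variables do not carry over. Pictures are saved under pics/ and viewed, about 8 in all and at most 12, crops included, and the job is handed in when it is done.

Besides the shell and the picture viewer there is one more tool, called after "Request:" as a command line: name --argument value ..., lists and objects as JSON in quotes. move_arm: Moves the arm, as the interface text tells. Its arguments: {"type":"object","properties":{"plan":{"type":"array","items":{"type":"object","properties":{"dx":{"type":"number"},"dy":{"type":"number"},"dz":{"type":"number"},"ax":{"type":"number"},"ay":{"type":"number"},"az":{"type":"number"},"hand":{"type":"number"}}}}},"required":["plan"]}

```bash
mkdir -p pics
python3 - <<'E'
from workcell import env
import cv2,numpy as np
s=env.sense();print(s['time'],s['tcp_pos'],np.round(s['tcp_rot'],3),s['width'])
for n in('scene','top'):
    im=env.capture(n);cv2.imwrite(f'pics/{n}0.png',cv2.resize(im[:,:,::-1],(768,576),interpolation=cv2.INTER_CUBIC))
    c=env.camera_info(n);print(n,c)
E
```

```text
0.0 [279.443408   558.64548469 244.52962367] [[-0.894  0.447 -0.001]
 [ 0.447  0.894 -0.001]
 [-0.    -0.001 -1.   ]] 85.42041703934753
scene {'fx': 352.56188001463346, 'fy': 352.56188001463346, 'cx': 248.96849256610906, 'cy': 184.92743947985105, 'R': array([[ 0.0234673 ,  0.99951065, -0.02068183],
       [ 0.58220343, -0.03048106, -0.81247158],
       [-0.81270441,  0.00702548, -0.58263384]]), 't': array([ -40.5819804 , -227.73720374, 1565.98789392])}
top {'fx': 383.40972549027754, 'fy': 383.40972549027754, 'cx': 248.76570418697423, 'cy': 189.22585024003334, 'R': array([[ 0.00186321, -0.99977208,  0.02126781],
       [-0.99680761, -0.00355443, -0.07976183],
       [ 0.07981924, -0.0210513 , -0.99658704]]), 't': array([  22.1962507 ,  619.48502475, 1216.03079458])}
```

View pics/top0.png

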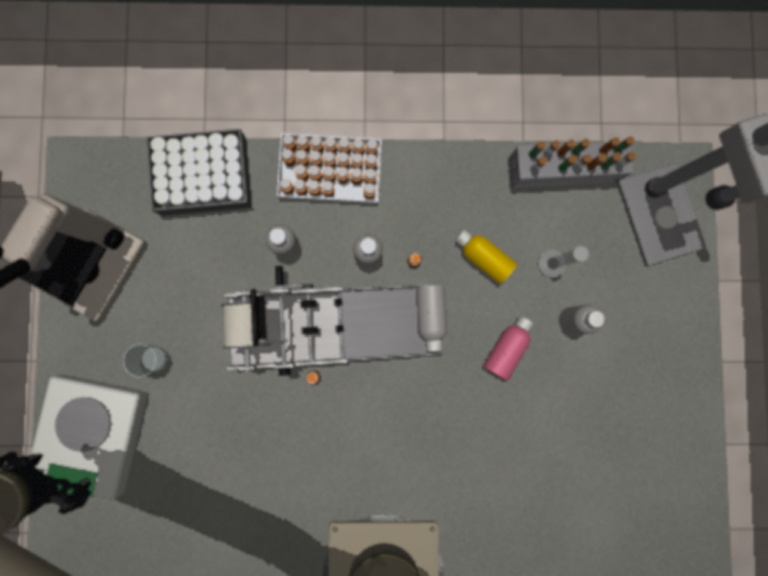

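View pics/scene0.png

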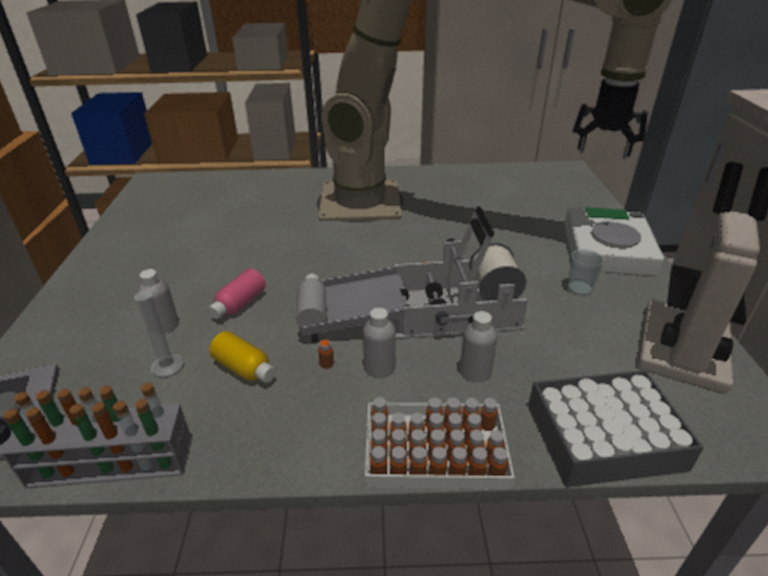

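Top view: the bottle lies at about (431,318) with its cap at the bottom, and uphill points left. The push bar is at about (259,318) and the wheels at (309–339, 301–330). The two spares and the vial stand beside the labeller. I'll take an enlarged crop so I can fit the pose.

Run:
```python
from workcell import env
import cv2,numpy as np
im=np.mean([env.capture('top') for _ in range(2)],0).astype(np.uint8)
c=im[175:259,140:300]
c=cv2.resize(c,(800,420),interpolation=cv2.INTER_CUBIC)
c=cv2.convertScaleAbs(c,alpha=1.5)
for k in range(0,160,20):
    cv2.putText(c,str(140+k),(k*5,10),0,.35,(255,255,0));cv2.line(c,(k*5,12),(k*5,20),(255,255,0))
for k in range(0,84,10):
    cv2.putText(c,str(175+k),(0,k*5+4),0,.35,(255,255,0))
cv2.imwrite('pics/crop.png',c[:,:,::-1])
```

```text
(no output)
```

View pics/crop.png

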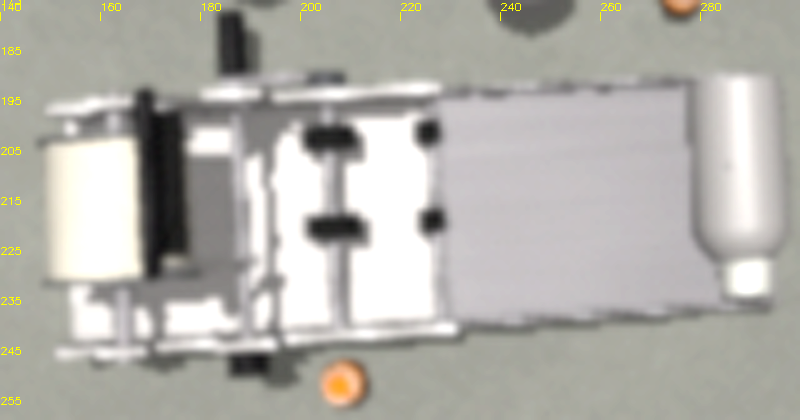

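```bash
cat > h.py <<'E'
from workcell import env
import numpy as np
from scipy.optimize import least_squares
def proj(n,X):
    c=env.camera_info(n);p=np.atleast_2d(X)@c['R'].T+c['t']
    return np.c_[c['fx']*p[:,0]/p[:,2]+c['cx'],c['fy']*p[:,1]/p[:,2]+c['cy']]
def unproj(n,u,v,z):
    c=env.camera_info(n);d=c['R'].T@[(u-c['cx'])/c['fx'],(v-c['cy'])/c['fy'],1];o=-c['R'].T@c['t']
    return o+d*(z-o[2])/d[2]
def L2W(p,P):
    x,y,a=p;P=np.atleast_2d(P);c,s=np.cos(a),np.sin(a)
    return np.c_[x+c*P[:,0]-s*P[:,1],y+s*P[:,0]+c*P[:,1],P[:,2]]
E
python3 - <<'E'
from h import *
P=np.array([[-26,-28,60],[-26,28,60],[39,-28,71],[39,28,71],[-217,-47,62],[-217,88,62],[121,0,231]])
U=np.array([[225.5,201.3],[226.4,219.1],[206.1,202.6],[207.5,220.8],[287.4,190],[289.6,234.4],[170,212]])
f=lambda p:(proj('top',L2W(p,P))-U).ravel()
r=least_squares(f,[480,170,1.57]);print(r.x,np.round(r.fun.reshape(-1,2),1))
p=r.x
for n,l in dict(nest=[0,0,81],bot=[-217,0,62],bar=[121,0,231],hinge=[88,0,116]).items():print(n,L2W(p,[l]).round(1),proj('scene',L2W(p,[l]))*1.5)
for n,(u,v,z) in dict(sa=(278,234,135),sb=(367,243,135),sc=(593,319,135),v1=(414,259,55),v2=(313,378,55)).items():
    w=unproj('top',u/1.5,v/1.5,z);d=w[:2]-p[:2];c,s=np.cos(p[2]),np.sin(p[2]);print(n,w.round(),'lab',(d[0]*c+d[1]*s).round(),(-d[0]*s+d[1]*c).round())
s=env.sense();print(s['time'],s['tcp_pos'],s['contact_force'])
E
```

```text
[549.14510783 118.3610276    1.64285411] [[ 0.9 -0.2]
 [ 1.2 -0.1]
 [-0.7 -0.2]
 [-1.  -0.3]
 [-0.7  0.9]
 [ 0.5 -0.4]
 [-0.2  0.3]]
nest [[549.1 118.4  81. ]] [[417.27090109 288.50621544]]
bot [[564.8 -98.1  62. ]] [[310.87307942 303.92207456]]
bar [[540.4 239.  231. ]] [[483.20139078 219.89052779]]
hinge [[542.8 206.1 116. ]] [[461.26245193 271.2763174 ]]
sa [708. 214. 135.] lab 84.0 -166.0
sb [691.  39. 135.] lab -90.0 -136.0
sc [ 543. -407.  135.] lab -524.0 44.0
v1 [670. -62.  55.] lab -188.0 -108.0
v2 [421. 149.  55.] lab 40.0 126.0
0.2 [279.49704697 558.7910445  244.81464376] [-0.95585704 -0.29952598  0.7034796 ]
```

Request:
move_arm --plan '[{"dx":0,"dy":0,"dz":-0.055,"az":0,"hand":0},{"dx":-0.04,"dy":-0.035,"dz":-0.055,"az":5,"hand":0},{"dx":-0.085,"dy":-0.075,"dz":-0.055,"az":10,"hand":0},{"dx":-0.13,"dy":-0.115,"dz":-0.055,"az":15,"hand":0},{"dx":-0.175,"dy":-0.155,"dz":-0.055,"az":20,"hand":0},{"dx":-0.22,"dy":-0.194,"dz":-0.055,"az":25,"hand":0},{"dx":-0.265,"dy":-0.234,"dz":-0.055,"az":30,"hand":0},{"dx":-0.31,"dy":-0.274,"dz":-0.055,"az":35,"hand":0},{"dx":-0.355,"dy":-0.313,"dz":-0.055,"az":40,"hand":0},{"dx":-0.4,"dy":-0.353,"dz":-0.055,"az":45,"hand":0},{"dx":-0.445,"dy":-0.392,"dz":-0.055,"az":50,"hand":0},{"dx":-0.49,"dy":-0.432,"dz":-0.055,"az":55,"hand":0},{"dx":-0.535,"dy":-0.472,"dz":-0.055,"az":59.3,"hand":0},{"dx":-0.578,"dy":-0.51,"dz":-0.055,"az":59.3,"hand":0},{"dx":-0.578,"dy":-0.51,"dz":-0.055,"az":59.3,"hand":0},{"dx":-0.578,"dy":-0.51,"dz":-0.055,"az":59.3,"hand":0},{"dx":-0.578,"dy":-0.51,"dz":-0.055,"az":59.3,"hand":0}]'

```text
schema error: expected keys dx, dy, dz, ax, ay, az, hand
```

Request:
move_arm --plan '[{"dx":0,"dy":0,"dz":-0.055,"ax":0,"ay":0,"az":0,"hand":0},{"dx":-0.04,"dy":-0.035,"dz":-0.055,"ax":0,"ay":0,"az":5,"hand":0},{"dx":-0.085,"dy":-0.075,"dz":-0.055,"ax":0,"ay":0,"az":10,"hand":0},{"dx":-0.13,"dy":-0.115,"dz":-0.055,"ax":0,"ay":0,"az":15,"hand":0},{"dx":-0.175,"dy":-0.155,"dz":-0.055,"ax":0,"ay":0,"az":20,"hand":0},{"dx":-0.22,"dy":-0.194,"dz":-0.055,"ax":0,"ay":0,"az":25,"hand":0},{"dx":-0.265,"dy":-0.234,"dz":-0.055,"ax":0,"ay":0,"az":30,"hand":0},{"dx":-0.31,"dy":-0.274,"dz":-0.055,"ax":0,"ay":0,"az":35,"hand":0},{"dx":-0.355,"dy":-0.313,"dz":-0.055,"ax":0,"ay":0,"az":40,"hand":0},{"dx":-0.4,"dy":-0.353,"dz":-0.055,"ax":0,"ay":0,"az":45,"hand":0},{"dx":-0.445,"dy":-0.392,"dz":-0.055,"ax":0,"ay":0,"az":50,"hand":0},{"dx":-0.49,"dy":-0.432,"dz":-0.055,"ax":0,"ay":0,"az":55,"hand":0},{"dx":-0.535,"dy":-0.472,"dz":-0.055,"ax":0,"ay":0,"az":59.3,"hand":0},{"dx":-0.578,"dy":-0.51,"dz":-0.055,"ax":0,"ay":0,"az":59.3,"hand":0},{"dx":-0.578,"dy":-0.51,"dz":-0.055,"ax":0,"ay":0,"az":59.3,"hand":0},{"dx":-0.578,"dy":-0.51,"dz":-0.055,"ax":0,"ay":0,"az":59.3,"hand":0},{"dx":-0.578,"dy":-0.51,"dz":-0.055,"ax":0,"ay":0,"az":59.3,"hand":0}]'

```text
time: 2.33
tcp_pos: [568.4, -154.4, 300.3]
tcp_rot: [[-0.074, 0.997, -0.0], [0.997, 0.074, 0.0], [0.0, -0.0, -1.0]]
contact_force: [0.6, 0.5, 0.4]
width: 42.7
```

Request:
move_arm --plan '[{"dx":0,"dy":0,"dz":0.06,"ax":0,"ay":0,"az":0,"hand":0},{"dx":0,"dy":0,"dz":0.12,"ax":0,"ay":0,"az":0,"hand":0},{"dx":0,"dy":0,"dz":0.17,"ax":0,"ay":0,"az":0,"hand":0},{"dx":0,"dy":0,"dz":0.21,"ax":0,"ay":0,"az":0,"hand":0},{"dx":0,"dy":0,"dz":0.238,"ax":0,"ay":0,"az":0,"hand":0},{"dx":0,"dy":0,"dz":0.238,"ax":0,"ay":0,"az":0,"hand":0}]'

```text
time: 3.08
tcp_pos: [567.1, -152.7, 60.9]
tcp_rot: [[-0.076, 0.997, -0.004], [0.997, 0.076, 0.001], [0.001, -0.003, -1.0]]
contact_force: [0.1, 0.4, 0.3]
width: 42.4
```

Run:
```python
from h import *
import cv2
im=env.capture('scene')[130:290,150:370]
cv2.imwrite('pics/s1.png',cv2.resize(im[:,:,::-1],None,fx=3.5,fy=3.5,interpolation=cv2.INTER_CUBIC))
s=env.sense();print(s['time'],s['tcp_pos'],s['contact_force'])
```

```text
3.125 [ 568.21242576 -153.29328221   62.53922874] [-0.00218476 -0.2329273   1.00330831]
```

View pics/s1.png

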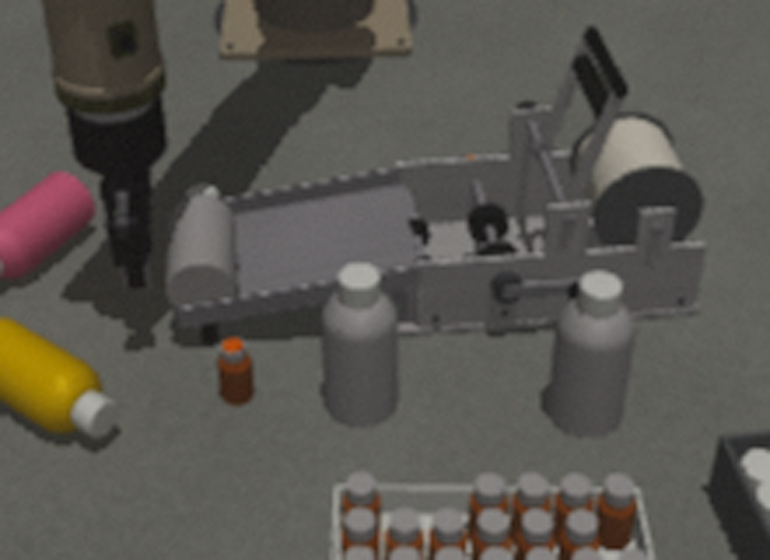

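The fingers are behind the bottle and clear of the lip, and the pressure arm is raised. Now I'll push uphill.

Request:
move_arm --plan '[{"dx":0.008,"dy":0,"dz":-0.001,"ax":0,"ay":0,"az":0,"hand":0},{"dx":0.016,"dy":0,"dz":-0.002,"ax":0,"ay":0,"az":0,"hand":0},{"dx":0.024,"dy":0,"dz":-0.0035,"ax":0,"ay":0,"az":0,"hand":0},{"dx":0.032,"dy":0,"dz":-0.0045,"ax":0,"ay":0,"az":0,"hand":0},{"dx":0.04,"dy":0,"dz":-0.0055,"ax":0,"ay":0,"az":0,"hand":0},{"dx":0.048,"dy":0,"dz":-0.0065,"ax":0,"ay":0,"az":0,"hand":0},{"dx":0.056,"dy":0,"dz":-0.008,"ax":0,"ay":0,"az":0,"hand":0},{"dx":0.064,"dy":0,"dz":-0.009,"ax":0,"ay":0,"az":0,"hand":0},{"dx":0.072,"dy":0,"dz":-0.01,"ax":0,"ay":0,"az":0,"hand":0},{"dx":0.08,"dy":0,"dz":-0.011,"ax":0,"ay":0,"az":0,"hand":0},{"dx":0.088,"dy":0,"dz":-0.0125,"ax":0,"ay":0,"az":0,"hand":0},{"dx":0.096,"dy":0,"dz":-0.0135,"ax":0,"ay":0,"az":0,"hand":0},{"dx":0.104,"dy":0,"dz":-0.0145,"ax":0,"ay":0,"az":0,"hand":0},{"dx":0.112,"dy":0,"dz":-0.0155,"ax":0,"ay":0,"az":0,"hand":0},{"dx":0.12,"dy":0,"dz":-0.017,"ax":0,"ay":0,"az":0,"hand":0},{"dx":0.128,"dy":0,"dz":-0.018,"ax":0,"ay":0,"az":0,"hand":0},{"dx":0.136,"dy":0,"dz":-0.019,"ax":0,"ay":0,"az":0,"hand":0},{"dx":0.144,"dy":0,"dz":-0.02,"ax":0,"ay":0,"az":0,"hand":0},{"dx":0.15,"dy":0,"dz":-0.021,"ax":0,"ay":0,"az":0,"hand":0},{"dx":0.15,"dy":0,"dz":-0.021,"ax":0,"ay":0,"az":0,"hand":0}]'

```text
time: 5.62
tcp_pos: [556.9, -3.0, 83.7]
tcp_rot: [[-0.076, 0.997, -0.001], [0.997, 0.076, 0.001], [0.001, -0.001, -1.0]]
contact_force: [-0.0, -1.5, 0.2]
width: 42.6
```

Run:
```python
from h import *
import cv2
a=env.capture('scene')[130:250,190:370];b=env.capture('top')[175:259,140:300]
z=lambda i,s:cv2.resize(i[:,:,::-1],s,interpolation=cv2.INTER_CUBIC)
cv2.imwrite('pics/s2.png',np.hstack([z(a,(420,280)),cv2.convertScaleAbs(z(b,(380,280)),alpha=1.4)]))
s=env.sense();print(s['time'],s['tcp_pos'],s['contact_force'])
p=[549.1,118.4,1.643];d=s['tcp_pos'][:2]-np.array(p[:2]);print(d@[np.cos(1.643),np.sin(1.643)],d@[-np.sin(1.643),np.cos(1.643)])
```

```text
5.725 [556.86210251  -3.78363103  83.6149022 ] [ 1.19948515  0.70769239 -0.11269878]
-122.42524057365368 1.072565533562819
```

View pics/s2.png

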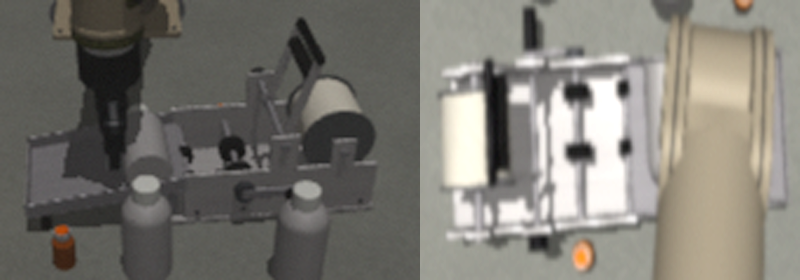

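The bottle is being pushed straight and lies just before the front wheels. I'll push it on over the wheels.

Request:
move_arm --plan '[{"dx":0.007,"dy":0,"dz":-0.001,"ax":0,"ay":0,"az":0,"hand":0},{"dx":0.014,"dy":0,"dz":-0.002,"ax":0,"ay":0,"az":0,"hand":0},{"dx":0.021,"dy":0,"dz":-0.003,"ax":0,"ay":0,"az":0,"hand":0},{"dx":0.028,"dy":0,"dz":-0.004,"ax":0,"ay":0,"az":0,"hand":0},{"dx":0.035,"dy":0,"dz":-0.004,"ax":0,"ay":0,"az":0,"hand":0},{"dx":0.042,"dy":0,"dz":-0.004,"ax":0,"ay":0,"az":0,"hand":0},{"dx":0.048,"dy":0,"dz":-0.004,"ax":0,"ay":0,"az":0,"hand":0},{"dx":0.054,"dy":0,"dz":-0.004,"ax":0,"ay":0,"az":0,"hand":0},{"dx":0.06,"dy":0,"dz":-0.004,"ax":0,"ay":0,"az":0,"hand":0},{"dx":0.066,"dy":0,"dz":-0.004,"ax":0,"ay":0,"az":0,"hand":0},{"dx":0.072,"dy":0,"dz":-0.004,"ax":0,"ay":0,"az":0,"hand":0},{"dx":0.072,"dy":0,"dz":-0.004,"ax":0,"ay":0,"az":0,"hand":0},{"dx":0.072,"dy":0,"dz":-0.004,"ax":0,"ay":0,"az":0,"hand":0},{"dx":0.072,"dy":0,"dz":-0.004,"ax":0,"ay":0,"az":0,"hand":0}]'

```text
time: 7.48
tcp_pos: [551.4, 67.7, 87.6]
tcp_rot: [[-0.075, 0.997, -0.001], [0.997, 0.075, 0.0], [0.001, -0.001, -1.0]]
contact_force: [0.7, 0.1, 0.6]
width: 42.7
```

Run:
```python
from h import *
import cv2
a=env.capture('scene')[130:250,190:370];b=env.capture('top')[175:259,140:300]
z=lambda i,s:cv2.resize(i[:,:,::-1],s,interpolation=cv2.INTER_CUBIC)
cv2.imwrite('pics/s3.png',np.hstack([z(a,(420,280)),cv2.convertScaleAbs(z(b,(380,280)),alpha=1.4)]))
s=env.sense();print(s['time'],s['tcp_pos'],s['contact_force'])
p=[549.1,118.4,1.643];d=s['tcp_pos'][:2]-np.array(p[:2]);print(d@[np.cos(1.643),np.sin(1.643)],d@[-np.sin(1.643),np.cos(1.643)])
```

```text
7.575 [551.42339192  67.72502222  87.61909369] [0.14773065 0.26255881 0.62774377]
-50.7105531450212 1.3384029472772698
```

View pics/s3.png

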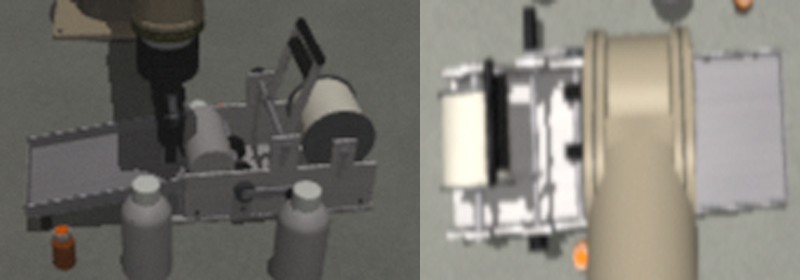

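The bottle looks dropped into the nest, with a gap between it and the fingers. I'll back off, rise, and check from above.

Request:
move_arm --plan '[{"dx":-0.015,"dy":0,"dz":0,"ax":0,"ay":0,"az":0,"hand":0},{"dx":-0.03,"dy":0,"dz":0,"ax":0,"ay":0,"az":0,"hand":0},{"dx":-0.05,"dy":0,"dz":-0.05,"ax":0,"ay":0,"az":0,"hand":0},{"dx":-0.09,"dy":0,"dz":-0.1,"ax":0,"ay":0,"az":0,"hand":0},{"dx":-0.13,"dy":0,"dz":-0.15,"ax":0,"ay":0,"az":0,"hand":0},{"dx":-0.16,"dy":0,"dz":-0.2,"ax":0,"ay":0,"az":0,"hand":0},{"dx":-0.16,"dy":0,"dz":-0.225,"ax":0,"ay":0,"az":0,"hand":0},{"dx":-0.16,"dy":0,"dz":-0.225,"ax":0,"ay":0,"az":0,"hand":0}]'

```text
time: 8.57
tcp_pos: [564.1, -93.9, 314.4]
tcp_rot: [[-0.073, 0.997, 0.002], [0.997, 0.073, 0.001], [0.0, 0.002, -1.0]]
contact_force: [-0.4, 0.8, -0.7]
width: 42.5
```

Run:
```python
from h import *
import cv2
a=env.capture('scene')[130:250,190:370];b=env.capture('top')[175:259,140:300]
z=lambda i,s:cv2.resize(i[:,:,::-1],s,interpolation=cv2.INTER_CUBIC)
cv2.imwrite('pics/s4.png',np.hstack([z(a,(420,280)),cv2.convertScaleAbs(z(b,(380,280)),alpha=1.4)]))
p=[549.1,118.4,1.643]
q=proj('top',L2W(p,[[0,-47,81],[0,88,81]]));print('expected px in pic',420+(q[:,0]-140)*380/160,(q[:,1]-175)*280/84)
s=env.sense();print(s['time'],s['tcp_pos'],s['contact_force'])
d=s['tcp_pos'][:2]-np.array(p[:2]);print(d@[np.cos(1.643),np.sin(1.643)],d@[-np.sin(1.643),np.cos(1.643)])
```

```text
expected px in pic [603.68980794 610.40145927] [ 67.46895837 214.32763969]
8.675 [563.29868103 -92.49823997 311.79784497] [ 0.38723612  0.19259412 -0.27309751]
-211.37303980488508 1.0527142197674837
```

View pics/s4.png

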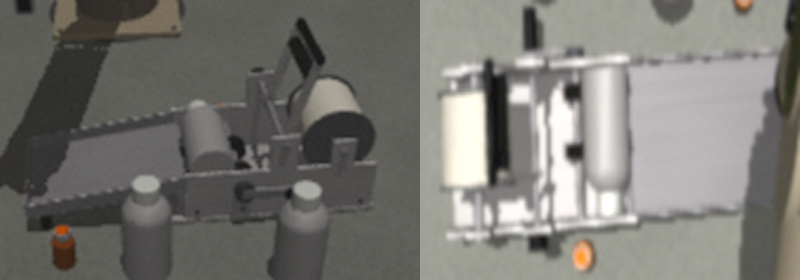

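The bottle is in the nest: its centre is at column 605 and I expected 605. The arm is still up. Next I move over the top to behind the push bar.

Request:
move_arm --plan '[{"dx":0.05,"dy":0,"dz":0,"ax":0,"ay":0,"az":0,"hand":0},{"dx":0.1,"dy":0,"dz":0,"ax":0,"ay":0,"az":0,"hand":0},{"dx":0.15,"dy":0,"dz":0,"ax":0,"ay":0,"az":0,"hand":0},{"dx":0.2,"dy":0,"dz":0,"ax":0,"ay":0,"az":0,"hand":0},{"dx":0.25,"dy":0,"dz":0,"ax":0,"ay":0,"az":0,"hand":0},{"dx":0.3,"dy":0,"dz":0,"ax":0,"ay":0,"az":0,"hand":0},{"dx":0.35,"dy":0,"dz":0,"ax":0,"ay":0,"az":0,"hand":0},{"dx":0.378,"dy":0,"dz":0,"ax":0,"ay":0,"az":0,"hand":0},{"dx":0.378,"dy":0,"dz":0,"ax":0,"ay":0,"az":0,"hand":0},{"dx":0.378,"dy":0,"dz":0.04,"ax":0,"ay":0,"az":0,"hand":0},{"dx":0.378,"dy":0,"dz":0.075,"ax":0,"ay":0,"az":0,"hand":0},{"dx":0.378,"dy":0,"dz":0.092,"ax":0,"ay":0,"az":0,"hand":0},{"dx":0.378,"dy":0,"dz":0.092,"ax":0,"ay":0,"az":0,"hand":0}]'

```text
time: 10.3
tcp_pos: [534.7, 283.5, 219.1]
tcp_rot: [[-0.074, 0.997, -0.004], [0.997, 0.074, -0.001], [-0.001, -0.004, -1.0]]
contact_force: [0.2, 0.5, -0.5]
width: 42.5
```

Run:
```python
from h import *
import cv2
a=env.capture('scene')[100:240,210:390]
cv2.imwrite('pics/s5.png',cv2.resize(a[:,:,::-1],(720,560),interpolation=cv2.INTER_CUBIC))
s=env.sense();print(s['time'],s['tcp_pos'],s['contact_force'])
d=s['tcp_pos'][:2]-np.array([549.1,118.4]);print(d@[np.cos(1.643),np.sin(1.643)],d@[-np.sin(1.643),np.cos(1.643)])
```

```text
10.35 [535.24807277 284.0437825  220.51031717] [-0.47839522 -0.42942145  0.35081874]
166.21148007471982 1.8661351139724247
```

View pics/s5.png

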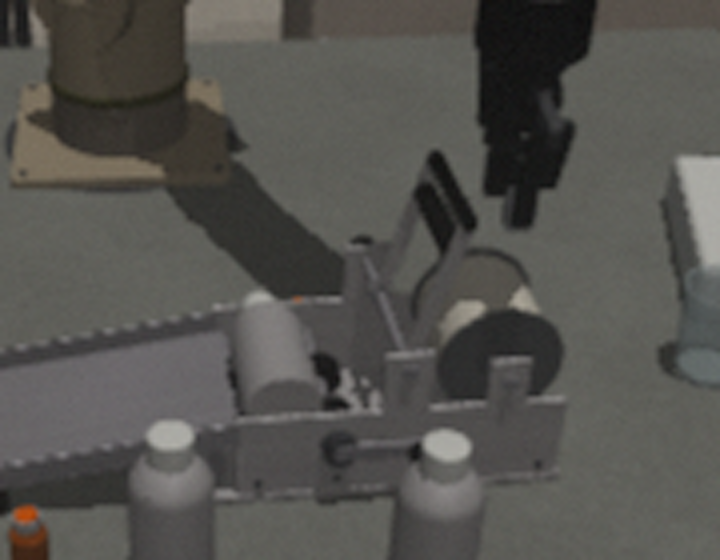

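The fingers are behind the raised bar. I'll push it forward.

Request:
move_arm --plan '[{"dx":-0.01,"dy":0,"dz":0,"ax":0,"ay":0,"az":0,"hand":0},{"dx":-0.02,"dy":0,"dz":0,"ax":0,"ay":0,"az":0,"hand":0},{"dx":-0.028,"dy":0,"dz":0,"ax":0,"ay":0,"az":0,"hand":0},{"dx":-0.036,"dy":0,"dz":0,"ax":0,"ay":0,"az":0,"hand":0},{"dx":-0.044,"dy":0,"dz":0,"ax":0,"ay":0,"az":0,"hand":0},{"dx":-0.052,"dy":0,"dz":-0.002,"ax":0,"ay":0,"az":0,"hand":0},{"dx":-0.06,"dy":0,"dz":-0.004,"ax":0,"ay":0,"az":0,"hand":0},{"dx":-0.068,"dy":0,"dz":-0.006,"ax":0,"ay":0,"az":0,"hand":0},{"dx":-0.076,"dy":0,"dz":-0.007,"ax":0,"ay":0,"az":0,"hand":0},{"dx":-0.084,"dy":0,"dz":-0.007,"ax":0,"ay":0,"az":0,"hand":0},{"dx":-0.092,"dy":0,"dz":-0.007,"ax":0,"ay":0,"az":0,"hand":0},{"dx":-0.1,"dy":0,"dz":-0.007,"ax":0,"ay":0,"az":0,"hand":0},{"dx":-0.106,"dy":0,"dz":-0.007,"ax":0,"ay":0,"az":0,"hand":0},{"dx":-0.106,"dy":0,"dz":-0.007,"ax":0,"ay":0,"az":0,"hand":0},{"dx":-0.09,"dy":0,"dz":-0.03,"ax":0,"ay":0,"az":0,"hand":0},{"dx":-0.07,"dy":0,"dz":-0.08,"ax":0,"ay":0,"az":0,"hand":0},{"dx":0,"dy":0,"dz":-0.1,"ax":0,"ay":0,"az":0,"hand":0},{"dx":0.06,"dy":0,"dz":-0.1,"ax":0,"ay":0,"az":0,"hand":0},{"dx":0.1,"dy":0,"dz":-0.1,"ax":0,"ay":0,"az":0,"hand":0},{"dx":0.1,"dy":0,"dz":-0.1,"ax":0,"ay":0,"az":0,"hand":0}]'

```text
time: 12.85
tcp_pos: [525.6, 389.0, 319.0]
tcp_rot: [[-0.081, 0.997, -0.004], [0.997, 0.081, 0.001], [0.001, -0.004, -1.0]]
contact_force: [0.7, 0.2, -0.3]
width: 42.5
```

Request:
move_arm --plan '[{"dx":0.05,"dy":0,"dz":0,"ax":0,"ay":0,"az":0,"hand":0},{"dx":0.05,"dy":0,"dz":0,"ax":0,"ay":0,"az":0,"hand":0},{"dx":0.05,"dy":0,"dz":0,"ax":0,"ay":0,"az":0,"hand":0},{"dx":0.05,"dy":0,"dz":0,"ax":0,"ay":0,"az":0,"hand":0},{"dx":0.05,"dy":0,"dz":0,"ax":0,"ay":0,"az":0,"hand":0},{"dx":0.05,"dy":0,"dz":0,"ax":0,"ay":0,"az":0,"hand":0},{"dx":0.05,"dy":0,"dz":0,"ax":0,"ay":0,"az":0,"hand":0},{"dx":0.05,"dy":0,"dz":0,"ax":0,"ay":0,"az":0,"hand":0},{"dx":0.05,"dy":0,"dz":0,"ax":0,"ay":0,"az":0,"hand":0},{"dx":0.05,"dy":0,"dz":0,"ax":0,"ay":0,"az":0,"hand":0},{"dx":0.05,"dy":0,"dz":0,"ax":0,"ay":0,"az":0,"hand":0},{"dx":0.05,"dy":0,"dz":0,"ax":0,"ay":0,"az":0,"hand":0},{"dx":0.05,"dy":0,"dz":0,"ax":0,"ay":0,"az":0,"hand":0},{"dx":0.05,"dy":0,"dz":0,"ax":0,"ay":0,"az":0,"hand":0},{"dx":0.05,"dy":0,"dz":0,"ax":0,"ay":0,"az":0,"hand":0},{"dx":0.05,"dy":0,"dz":0,"ax":0,"ay":0,"az":0,"hand":0}]'

```text
time: 14.85
tcp_pos: [521.5, 438.8, 319.1]
tcp_rot: [[-0.081, 0.997, -0.004], [0.997, 0.081, 0.001], [0.001, -0.004, -1.0]]
contact_force: [-0.1, 0.4, -0.4]
width: 42.3
```

Run:
```python
from h import *
import cv2
a=env.capture('scene')[130:250,190:370];b=env.capture('top')[175:259,140:300]
z=lambda i,s:cv2.resize(i[:,:,::-1],s,interpolation=cv2.INTER_CUBIC)
cv2.imwrite('pics/s6.png',np.hstack([z(a,(420,280)),cv2.convertScaleAbs(z(b,(380,280)),alpha=1.4)]))
t=1.81-.28;P=L2W([549.1,118.4,1.643],[[88-120*np.sin(t),0,116+120*np.cos(t)]])
q=proj('top',P)[0];w=proj('scene',P)[0]
print('bar expected: top',420+(q[0]-140)*380/160,(q[1]-175)*280/84,'scene',(w-[190,130])*7/3)
s=env.sense();print(s['time'],s['tcp_pos'],s['contact_force'])
```

```text
bar expected: top 629.6820513955753 114.69841904220213 scene [181.86243069 122.22067239]
14.95 [521.48861835 438.78987703 319.08146382] [ 0.6756035  -0.12938303  0.1059576 ]
```

View pics/s6.png

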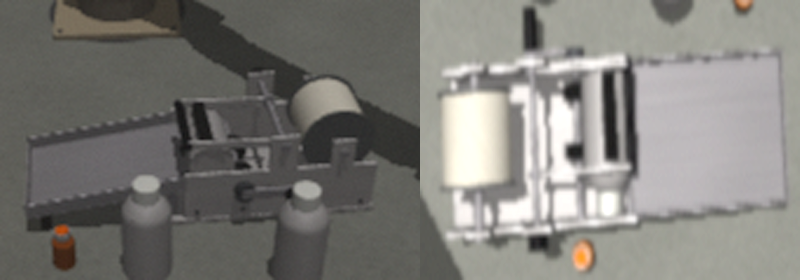

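The bar is at (630,115) in the top view and (181,123) in the scene view, which matches the expected position for 1.81 rad. The bottle is in the nest and the robot is clear, so I'm handing in.

```bash
python3 -c "
from workcell import env
print(env.job_done())"
```

```text
the job is handed in; nothing more can be done
None
```

I rolled the bottle up the chute with the half-open fingertips until it dropped into the nest. Then I went over the top and pushed the raised pressure arm forward from behind, and it sank onto the bottle. I handed in at about 15 s of the 59 s allowed; the handover gives no verdict.

- **Bottle:** before I moved the arm, the top view showed the bottle at the predicted nest position, within about a pixel.
- **Pressure arm:** in the last top and scene pictures, the push bar was where it should be for 1.81 rad, within about a pixel.
- **Robot and surroundings:** the gripper was clear with contact force under 1 N. The bystanders near the labeller that I could see looked unmoved; I did not check the others.
- **Not measured:** I could not read the arm angle or the bottle's speed directly. I judged them from the pictures and from waiting about 3 s after the push.

None of the checks failed or disagreed. The fitted labeller pose had residuals of up to about 1.2 pixels, roughly 3–4 mm.

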